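Lock a robot controller hub onto its sloping service stand

ROBOT

A 6-joint arm with a two-finger parallel gripper is mounted at the origin on the work surface. World frame = base frame: x ahead of the robot, y to its left, z up, the work surface at z = 0. Lengths are in mm, angles in rad, forces in N, time in s.
With the tool pointing down it reaches from about 400 to 825 mm from the base axis. Payload 7 kg.
Tool frame: the origin (TCP) lies at the very end of the fingers, on their centre line; the grasp point (between the pads) lies 19 mm behind it; z points along the fingers, y is the line along which they close (so a half turn about z gives the same grasp; the last joint's range is limited). The gripper opens to 88 mm and grips with 3 to 60 N. Pads are 19 mm wide; open, the fingers measure 130 mm over their backs; the gripper's body (78 mm by 193 mm) begins 47 mm behind the grasp point.
Start: joints at [-0.991, 0.359, 0.012, 0, -1.224, -0.288], TCP at [194.155, -646.451, 226.561] pointing down, gripper open.
Joint ranges: [-3.07, 3.07], [-1.43, 2.12], [-1.02, 1.25], [-3.03, 1.67], [-3.05, -0], [-3.03, 3.03]. Speed limits (rad/s): [2.39, 2.39, 3.01, 3.14, 3.14, 3.14].

INTERFACE

Orientations are given as a unit quaternion [x, y, z, w].
In Python, from plant import bot gives the robot as it stands. Calls block until the motion is done:
- bot.move_ptp(position, orientation): joint-space move of the TCP to a pose.
- bot.line_to(position, velocity=150, ori=None): straight line of the TCP; ori=None keeps the orientation; velocity is the mean speed in mm/s.
- bot.move_joints(angles): joint-space move.
- bot.move_gripper(opening, force=None): finger opening in mm; force is the grip in N (None keeps the last); returns when the fingers have stopped.
- bot.pause(seconds).
- bot.solve_ik(position, orientation): joint angles nearest the present ones, or None.
- bot.read_state(): the state.
- bot.camera(name): name is "scene" or "top"; returns the picture (480x640x3 uint8, red, green, blue); there is no depth.
- bot.get_calibration(name): a dict with "fx", "fy", "cx", "cy" (pixels), "view" (4x4, takes a point from world to camera coordinates). Camera axes: x right, y up, looking along -z (the intrinsics and any distortion apply to the point x, -y, -z); pixel columns grow to the right and rows downward; lengths in mm; the calibration is good to about 2 mm. A picture is of the moment at which its call begins. get_calibration takes no time and is no camera call.
A pose or a line that the arm cannot do raises bot.Unreachable and nothing moves.
- bot.close_job(): hands the job in; it is judged then, once.
The state is a dict: "t": time; "joint_pos": joint angles; "qvel": joint speeds; "tau": joint torques, N m; "tcp_pos": TCP position; "eef_rot": TCP orientation; "contact_force": force on the tool from outside, world axes, zero at the start; "moment": the same for the moment, N m; "width": finger opening in mm; "finger_force": force on a finger pad.
Only numpy, scipy, OpenCV 4.12 (cv2) and the standard library are available. Lean on these libraries where they do the work, as an engineer would, in place of code of your own. Each camera call takes 0.05 s, during which the arm holds its last target. There are 200 camera calls.

TASK

Take the white controller hub from the table and mount it on the sloping stand: press the large ends of its two keyholes gently over the two stud heads until its plate lies flush, then slide it down the slope, screen end uppermost, until it is locked fully home against the yellow spring bar, and let go. The blue stud plate may be clamped a little higher or lower on the stand than its middle position, so feel for the heads rather than forcing the hub, and leave the gamepad, wheel and parts bin where they are.

Things in the scene. Friction and masses are not known exactly. Their poses are not given: they have to be found in the camera images.
- hub_center (a point): centre of the loose controller hub, 0.25 to 0.5 kg, flat: a white block 82 (x) by 60 (y) mm, 64 mm high overall, on a grey plate 90 (x) by 164 (y) by 5 mm (its underside, 32 mm below this point). z is up out of the screen; x points to the screen end, which must be uppermost on the slope. Grip across the 60 mm at or above half height; fingertips stay clear of the stud heads.
- hub_keyhole (a point): centre of the large end of one of the hub's two keyholes, at the plate's underside; from the hub's centre x = -12, y = +62 mm (the other at y = -62 mm). The large end is about 19 mm wide; from it a slot 9 mm wide leads towards +x, and the stud's neck comes to rest in it 20 mm from here, so the hub slides 20 mm down to lock. Axes as the hub's.
- panel: sloping face of the fixed stand, 32 degrees from level, facing away from the robot (give or take 17 degrees of yaw). Origin: middle of the stand, in the face of the blue stud plate (190 mm across, 150 along the slope) on which the hub's underside comes to lie flush, 80 mm above the table. x: straight up the slope, y: across, z: out of the face. The mounted hub's axes lie along these.
- stud_middle (a point): where the stud on the +y side would be with the stud plate in its middle position: panel x = 0, y = +62 mm, z = 0 (the other: y = -62 mm). The plate is clamped anywhere from 12 mm below to 12 mm above that (along x), not measured. Each stud: neck 6 mm thick and 8 mm long, then a head 14 mm across, 4 mm thick; a hub resting on the heads stands 12 mm off the face.
- plunger (a joint): yellow spring bar (50 mm wide, top 7 mm out of the face) at the lower end of the blue stud plate, pushed down the slope by the hub's lower edge: 0 when free, about 0.008 m when the hub is locked fully home (its end stop is at 0.012). Spring under 1 N. Its upper edge lies 45 mm below the stud centres when free.
- gamepad_center (a point): centre of a grey gamepad, 150 mm by 80 mm, 48 mm high, 20 mm above the table; leave alone
- wheel_center (a point): centre of a grey and black robot wheel lying flat, 61 mm across, 34 mm high, 15 mm above the table; leave alone
- bin_center (a point): centre of a blue parts bin, 160 mm (x) by 100 mm (y) by 60 mm high, 30 mm above the table; leave alone
Things that resemble listed ones, but are neither listed nor needed, are in the scene too. What is shaped like the part that bears hub_center but red is not meant.

How it is judged:
By the outcome, as a careful person would: the job done as asked, in the order asked, and still so for the second after the job is handed in, with the robot touching nothing.
It also fails if it takes over 48 s, if anything falls off the work surface, if the arm or the gripper's body presses on something with over 40 N, if the wrist force passes 120 N, or if a joint passes its speed limit or range.

## Working session

There is one attempt and no reset: what is moved stays moved. The work goes in short steps, each a Python script; the robot and the scene stay as the last script left them, time stands still between calls to the robot, and variables do not carry over. Pictures are saved under pics/ and viewed, at most 10 in all, crops included, and the job is handed in when it is done.

```bash
ls; mkdir -p pics
python3 - <<'E'
from plant import bot
import cv2,numpy as np
np.set_printoptions(precision=4,suppress=True)
for n in("scene","top"):
    cv2.imwrite(f"pics/{n}0.png",bot.camera(n)[:,:,::-1]); c=bot.get_calibration(n); print(n,c)
s=bot.read_state();print(s)
E
```

```text
pics
scene {'fx': 535.7285382288793, 'fy': 535.7285382288793, 'cx': 321.9545608875838, 'cy': 238.56687941777443, 'view': array([[   -0.4144,     0.9099,    -0.0186,   232.957 ],
       [   -0.5406,    -0.2297,     0.8093,   213.6836],
       [    0.7322,     0.3455,     0.587 , -1682.3303],
       [    0.    ,     0.    ,     0.    ,     1.    ]])}
top {'fx': 435.71016453581814, 'fy': 435.71016453581814, 'cx': 313.31112238435054, 'cy': 241.83082889020457, 'view': array([[   -0.0047,    -0.9999,    -0.012 ,   -11.2827],
       [    0.9957,    -0.0058,     0.092 ,  -534.7923],
       [   -0.0921,    -0.0115,     0.9957, -1065.3255],
       [    0.    ,     0.    ,     0.    ,     1.    ]])}
{'t': 0.1, 'joint_pos': array([-0.9909,  0.3593,  0.0112, -0.0003, -1.2241, -0.2881]), 'qvel': array([ 0.0002, -0.0036,  0.0049,  0.0014, -0.0012, -0.0001]), 'tau': array([ -0.0023, -58.4162,  29.375 ,   7.0154,   0.0102,  -0.0001]), 'tcp_pos': array([ 194.0267, -646.0659,  225.7142]), 'eef_rot': array([-0.1453,  0.9894,  0.0007, -0.0002]), 'contact_force': array([ 0.3196, -0.2501, -0.2322]), 'moment': array([ 0.0243,  0.0139, -0.0054]), 'finger_force': 0.0, 'width': 87.73538821958574}
```

View pics/top0.png

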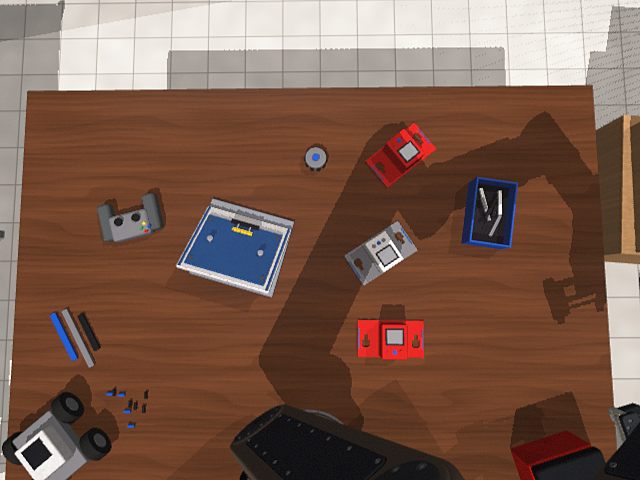

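View pics/scene0.png

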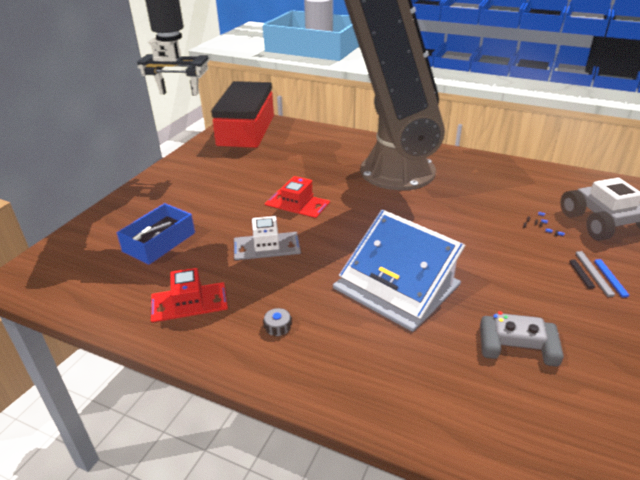

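Candidates in the top view are the red hubs at (400,150) and (390,338) and the white hub on a grey plate at (381,252). The white one fits, since red is excluded. I'll confirm it in one enlarged crop, together with the stand.

Run:
```python
import cv2,numpy as np
t=cv2.imread("pics/top0.png");s=cv2.imread("pics/scene0.png")
def c(im,x,y,w,h):return cv2.resize(im[y:y+h,x:x+w],(400,300),interpolation=cv2.INTER_CUBIC)
a=np.hstack([c(t,340,215,80,75*80//100),c(t,170,190,136,102)])
b=np.hstack([c(s,226,205,80,60),c(s,330,205,136,120*102//120)])
cv2.imwrite("pics/crop.png",np.vstack([a,b]))
```

```text
(no output)
```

View pics/crop.png

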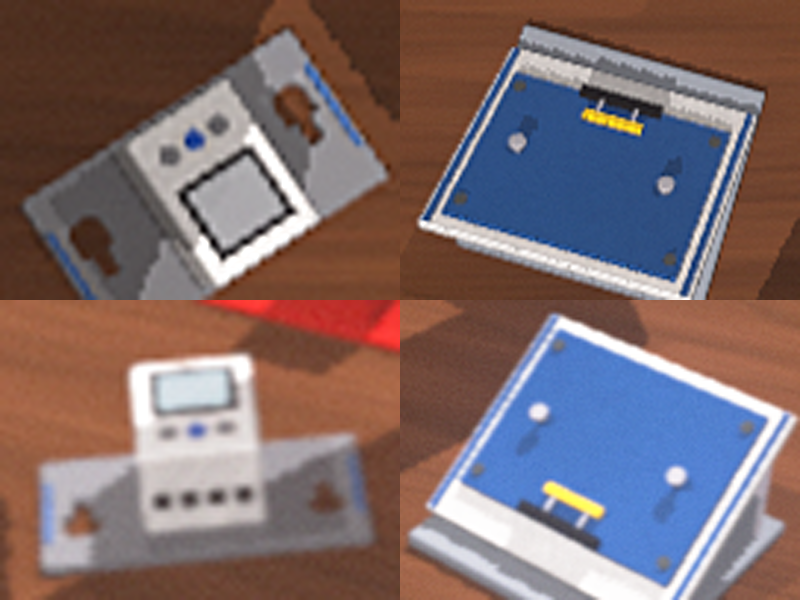

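The crop confirms it: the white hub has a grey plate, with its screen end at the lower right in the top view (around 387,256). The stud heads sit near top (210,238) and (260,253), and scene (378,243) and (424,265). Next I'll fit both poses.

```bash
cat > h.py <<'E'
import numpy as np,cv2
from plant import bot
from scipy.spatial.transform import Rotation as R
from scipy.optimize import least_squares
np.set_printoptions(precision=3,suppress=True)
def proj(n,P):
    c=bot.get_calibration(n);V=c["view"];p=np.atleast_2d(P)@V[:3,:3].T+V[:3,3]
    return np.c_[c["fx"]*p[:,0]/-p[:,2]+c["cx"],c["fy"]*-p[:,1]/-p[:,2]+c["cy"]]
def hubR(y): return R.from_euler('z',y).as_matrix()
S=np.radians(32)
# panel x points up the slope (horizontal heading yaw), z out of face
def panR(y): return (R.from_euler('z',y)*R.from_euler('y',-S)).as_matrix()
E
cat > fit.py <<'E'
from h import *
T=cv2.imread("pics/top0.png");Sc=cv2.imread("pics/scene0.png")
def cent(im,x,y,r=6):
    p=im[y-r:y+r+1,x-r:x+r+1].astype(float);w=np.clip(p[:,:,2]-110,0,None) # red channel: grey head on blue
    g=np.mgrid[-r:r+1,-r:r+1];return np.array([x+(w*g[1]).sum()/w.sum(),y+(w*g[0]).sum()/w.sum()])
st={"top":[cent(T,260,253),cent(T,210,238)],"scene":[cent(Sc,378,244),cent(Sc,424,265)]}
print(st)
def yel(im,x0,y0,x1,y1):
    p=cv2.cvtColor(im[y0:y1,x0:x1],cv2.COLOR_BGR2HSV);m=(abs(p[:,:,0].astype(int)-25)<8)&(p[:,:,1]>130)&(p[:,:,2]>100)
    v,u=np.nonzero(m);return np.array([u.mean()+x0,v.mean()+y0])
yl={"top":yel(T,225,220,262,240),"scene":yel(Sc,365,260,410,285)};print(yl)
def res(q,full=False):
    x,y,a,d=q;M=panR(a);o=np.array([x,y,80]);r=[]
    for n in("top","scene"):
        r.append(proj(n,o+np.array([[d,62,11],[d,-62,11]])@M.T)-np.array(st[n]))
    r=np.concatenate(r).ravel();return r if full else np.r_[r,d/30]
def a0(v):return np.arctan2(v[1],v[0])
q=least_squares(res,[620,170,np.pi+.1,0]).x;print("panel",q,res(q,True))
o=np.r_[q[:2],80];
for n in yl:print("bar",n,proj(n,o+panR(q[2])@[q[3]-49,0,5]),yl[n])
tc=np.array([[290,30],[388,178],[22,202]])/5+[340,215]; sc=(np.array([[40,465],[355,435],[372,540],[42,575]])-[0,300])/5+[226,205]
tm=np.array([[-45,82,-27],[45,82,-27],[-45,-82,-27]]);sm=np.array([[45,82,-27],[45,-82,-27],[-45,-82,-32],[-45,82,-32]])
def rh(h,b=None):
    M=hubR(h[2]);o=np.r_[h[:2],32]
    return np.r_[(proj("top",o+tm@M.T)-tc).ravel(),(proj("scene",o+sm@M.T)-sc).ravel()]
h=least_squares(rh,[560,-150,-2.1]).x;print("hub",h,rh(h))
np.save("fit.npy",np.r_[q,h])
# overlay
out=[]
for n,im,b in(("top",T,(170,190,260,110)),("scene",Sc,(226,205,260,110))):
    k=3;x,y,w,hh=b;I=cv2.resize(im[y:y+hh,x:x+w],None,fx=k,fy=k,interpolation=cv2.INTER_CUBIC)
    def pl(P,c):
        u=((proj(n,P)-[x,y]+.5)*k).astype(int);cv2.polylines(I,[u.reshape(-1,1,2)],True,c,1)
    sq=np.array([[-1,-1,0],[1,-1,0],[1,1,0],[-1,1,0]])
    M=hubR(h[2]);oh=np.r_[h[:2],32]
    pl(oh+(sq*[45,82,0]+[0,0,-27])@M.T,(0,255,0));pl(oh+(sq*[41,30,0]+[0,0,32])@M.T,(0,255,255))
    M=panR(q[2]);pl(o+(sq*[75,95,0]+[q[3],0,0])@M.T,(0,255,0))
    for s in(62,-62):pl(o+(sq*[7,7,0]+[q[3],s,12])@M.T,(0,0,255))
    out.append(I)
cv2.imwrite("pics/ov.png",cv2.resize(np.vstack(out),(780,660))[:600] if 0 else cv2.resize(np.vstack(out),(709,600)))
E
python3 fit.py
```

```text
{'top': [array([259.876, 252.517]), array([209.455, 238.063])], 'scene': [array([376.706, 242.538]), array([423.391, 264.266])]}
{'top': array([241.882, 230.855]), 'scene': array([388.887, 272.887])}
panel [520.339 171.076   2.857   6.014] [-0.403  0.177 -0.372  0.138 -0.399  0.09  -0.389  0.025]
bar top [[241.303 231.355]] [241.882 230.855]
bar scene [[388.227 272.501]] [388.887 272.887]
hub [ 506.891 -182.824   -2.581] [-0.749  0.031 -0.761  0.128 -1.246  0.036 -0.377 -1.047 -0.879 -0.784
 -0.827  0.221 -0.545 -0.481]
```

View pics/ov.png

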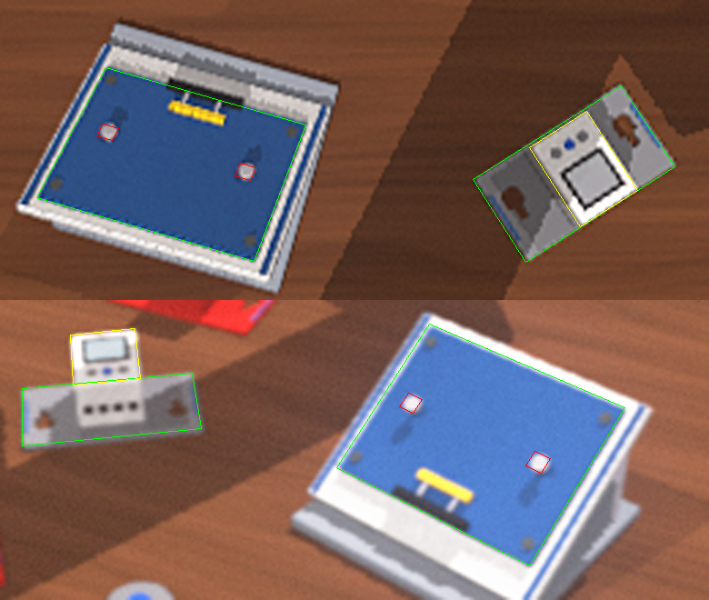

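The overlay matches in both views: hub plate, studs and blue plate all sit on their outlines, with stud plate d ≈ +6 mm. Next: check IK, then pick.

```bash
cat >> h.py <<'E'
q=np.load("fit.npy");PO=np.r_[q[:2],80];PM=panR(q[2]);D=q[3];HM=hubR(q[6]);HO=np.r_[q[4:6],32]
FL=np.diag([-1.,1,-1])
def tool(M,o,fl=None,dz=-13):  # hub pose -> tool pose
    return o+M@[0,0,dz],R.from_matrix(M@(FL if fl is None else fl)).as_quat()
def pan(x,y,z):  # hub underside keyhole-mid at panel (x rel. to studs d, y, z) -> hub centre
    return PO+PM@[D+12+x,y,z+32]
E
python3 - <<'E'
from h import *
for fl in(np.diag([-1.,1,-1]),np.diag([1.,-1,-1])):
    for M,o in((HM,HO+[0,0,100]),(HM,HO),(PM,pan(0,0,80)),(PM,pan(0,0,12)),(PM,pan(-20,0,0))):
        print(bot.solve_ik(*tool(M,o,fl)))
E
```

```text
[ 0.018  0.234 -0.434  0.    -0.903  2.113]
[ 0.018  0.367 -0.534  0.    -0.67   2.113]
[ 0.381  0.557  0.214 -0.335 -1.678  0.946]
[ 0.411  0.559  0.078 -0.347 -1.539  0.966]
[ 0.402  0.593  0.085 -0.343 -1.516  0.983]
[ 0.018  0.234 -0.434  0.    -0.903 -1.028]
[ 0.018  0.367 -0.534  0.    -0.67  -1.028]
[ 0.381  0.557  0.214 -0.335 -1.678 -2.195]
[ 0.411  0.559  0.078 -0.347 -1.539 -2.176]
[ 0.402  0.593  0.085 -0.343 -1.516 -2.159]
```

```bash
sed -i 's/FL=np.diag.*/FL=np.diag([1.,-1,-1])/' h.py
python3 - <<'E'
from h import *
p,o=tool(HM,HO)
bot.move_ptp(p+[0,0,90],o); bot.line_to(p,120)
s=bot.read_state();print(s["t"],s["tcp_pos"]-p,s["contact_force"])
bot.move_gripper(50,25);s=bot.read_state();print(s["t"],s["width"],s["finger_force"],s["contact_force"],s["tcp_pos"]-p)
bot.line_to(p+[0,0,110],150);s=bot.read_state();print(s["t"],s["width"],s["contact_force"],s["moment"])
# above studs, 35 mm off face
p2,o2=tool(PM,pan(0,0,35))
bot.move_ptp(p2+PM@[0,0,60],o2); bot.line_to(p2,150); bot.pause(.3)
s=bot.read_state();print(s["t"],s["width"],s["contact_force"],s["moment"],PM.T@(s["tcp_pos"]-p2))
T=bot.camera("top");C=bot.camera("scene")
cv2.imwrite("pics/t1.png",T[:,:,::-1]);cv2.imwrite("pics/s1.png",C[:,:,::-1])
# overlay expected hub from the measured tool pose
RT=R.from_quat(s["eef_rot"]).as_matrix();M=RT@FL;oh=s["tcp_pos"]-M@[0,0,-13]
k=4;out=[]
for n,im,(x,y) in(("top",T,(160,175)),("scene",C,(320,180))):
    I=cv2.resize(np.ascontiguousarray(im[y:y+75*2,x:x+178,::-1]),None,fx=k,fy=k,interpolation=cv2.INTER_CUBIC)
    def pl(P,c):
        u=((proj(n,P)-[x,y]+.5)*k).astype(int);cv2.polylines(I,[u.reshape(-1,1,2)],True,c,1)
    sq=np.array([[-1,-1,0],[1,-1,0],[1,1,0],[-1,1,0]])
    pl(oh+(sq*[45,82,0]+[0,0,-27])@M.T,(0,255,0))
    for g in(62,-62):
        pl(PO+(sq*[7,7,0]+[D,g,12])@PM.T,(0,0,255))
        a=np.linspace(0,6.28,20);pl(oh+(np.c_[9.5*np.cos(a)-12,9.5*np.sin(a)+g,a*0-27])@M.T,(0,255,255))
    out.append(I)
cv2.imwrite("pics/ov1.png",cv2.resize(np.vstack(out),(356,600)) if 0 else cv2.resize(np.hstack(out),(800,337)))
E
```

```text
3.0583 [ 0.456 -0.156  0.498] [ 0.039  0.3   -0.96 ]
3.625 59.599489463607675 24.98350739479065 [ 0.131 -1.039  3.529] [ 0.418 -0.106  0.416]
4.5083 59.77831998301112 [ 0.041  0.014 -4.662] [-0.008  0.048 -0.011]
6.675 60.134538295447534 [-0.191  0.544 -3.047] [-0.715 -2.31  -0.004] [-0.21  -0.086  0.718]
```

View pics/ov1.png

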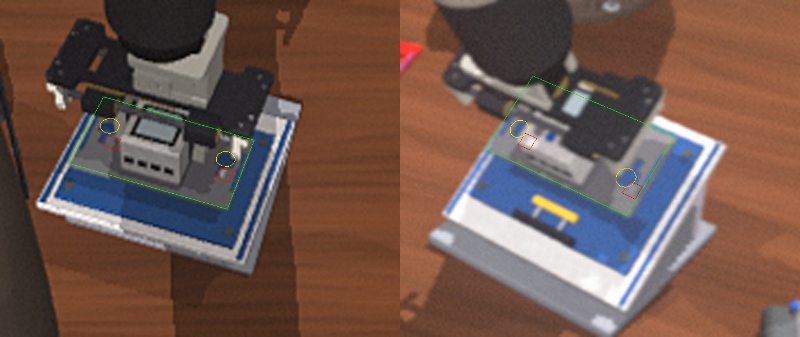

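Run:
```python
from h import *
s=bot.read_state();print(s["t"],s["contact_force"])
M=R.from_quat(s["eef_rot"]).as_matrix()@FL;oh=s["tcp_pos"]-M@[0,0,-13];print(PM.T@M)
k=6;out=[]
for f,n,(x,y) in(("t1","top",(168,205)),("s1","scene",(350,205))):
    im=cv2.imread(f"pics/{f}.png")
    I=cv2.resize(im[y:y+75,x:x+125],None,fx=k,fy=k,interpolation=cv2.INTER_CUBIC)[:300*2]
    def pl(P,c):
        u=((proj(n,P)-[x,y]+.5)*k).astype(int);cv2.polylines(I,[u.reshape(-1,1,2)],True,c,1)
    sq=np.array([[-1,-1,0],[1,-1,0],[1,1,0],[-1,1,0]])
    pl(oh+(sq*[45,82,0]+[0,0,-27])@M.T,(0,255,0))
    for g in(62,-62):
        a=np.linspace(0,6.28,20);pl(oh+(np.c_[9.5*np.cos(a)-12,9.5*np.sin(a)+g,a*0-27])@M.T,(0,255,255))
    out.append(I)
cv2.imwrite("pics/ov2.png",cv2.resize(np.vstack(out),(500,600)))
```

```text
6.775 [ 0.349 -0.047 -3.069]
[[ 1. -0.  0.]
 [ 0.  1.  0.]
 [-0. -0.  1.]]
```

View pics/ov2.png

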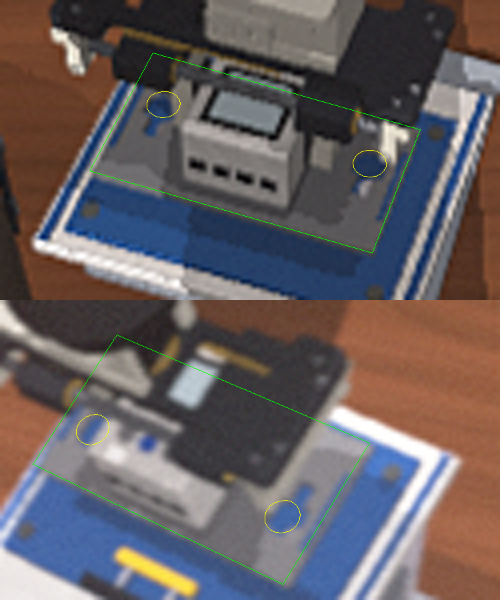

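The held hub matches its predicted outline, screen end upslope, keyhole circles on the large ends to within about 2 mm. Next I'll descend gently, watching the normal force.

```bash
cat >> h.py <<'E'
def st():
    s=bot.read_state();h=s["tcp_pos"]-PM@[0,0,-13]
    return s,PM.T@(h-PO)-[D+12,0,32],PM.T@s["contact_force"]   # keyhole pos (x rel. stud est., y, z), force in panel axes
def go(x,y,z,v=60): bot.line_to(tool(PM,pan(x,y,z))[0],v)
def down(x,y,z0,z1,F0,lim=6,step=1.5,v=25):
    z=z0
    while z>z1:
        z=max(z-step,z1);go(x,y,z,v);s,k,f=st();print("%.2f"%s["t"],z,k,f-F0)
        if f[2]-F0[2]>lim: return z
    return z
E
python3 - <<'E'
from h import *
s,k,F0=st();np.save("F0.npy",F0);print(k,F0)
go(0,0,16,80);down(0,0,16,4,F0)
E
```

```text
[-0.096 -0.023 35.367] [-1.921 -0.053 -2.418]
7.41 14.5 [-0.065 -0.064 14.693] [ 0.101  0.422 -0.331]
7.66 13.0 [ 0.031  0.037 12.956] [ 0.036 -0.115 -0.343]
7.91 11.5 [ 0.037  0.029 11.392] [0.756 0.327 0.058]
8.16 10.0 [0.028 0.016 9.891] [ 0.482  0.187 -0.01 ]
8.41 8.5 [0.03  0.048 8.352] [ 0.694 -0.119 -0.558]
8.66 7.0 [0.024 0.017 6.882] [0.989 0.056 0.468]
8.91 5.5 [0.039 0.041 5.365] [ 0.124 -0.271  0.004]
9.16 4.0 [0.044 0.026 3.865] [ 0.168 -0.301 -0.2  ]
```

The hub went past the heads (12 mm) without contact, so they have entered the keyholes. I'll carry on down to flush, then slide.

Run:
```python
from h import *
F0=np.load("F0.npy")
z=down(0,0,4,-3,F0,lim=5,step=.8)
print("flush at",z);np.save("z.npy",z)
```

```text
9.41 3.2 [-0.074 -0.05   3.427] [0.47  0.215 2.06 ]
9.66 2.4000000000000004 [-0.095 -0.05   3.362] [2.22  0.258 8.19 ]
flush at 2.4000000000000004
```

Contact came at model z≈3.4. That's consistent with flush given the camera bias, since it's well past the head band. I'll slide with light normal force and watch for resistance.

Run:
```python
from h import *
F0=np.load("F0.npy");z=3.1;x=0
go(0,0,z,20)
while x>-26:
    x-=1.5 if x>-15 else .8
    go(x,0,z,30);s,k,f=st();f=f-F0;print("%.2f"%s["t"],"%.1f %.2f"%(x,z),k,f)
    if f[0]>8 or f[2]>14: print("stop");break
    z+=np.clip((f[2]-3)*.08,-.25,.25)
```

```text
10.16 -1.5 3.10 [-1.158 -0.004  3.422] [5.181 0.592 8.153]
10.41 -3.0 3.35 [-2.744 -0.063  3.432] [ 4.902 -0.213  6.662]
10.66 -4.5 3.60 [-4.513 -0.053  3.427] [ 4.193 -0.871  5.151]
10.91 -6.0 3.77 [-6.269 -0.007  3.43 ] [0.928 0.592 3.924]
11.16 -7.5 3.85 [-7.784  0.027  3.453] [ 0.842 -0.841  1.228]
11.41 -9.0 3.70 [-9.159  0.048  3.473] [-0.665 -0.225 -0.143]
11.66 -10.5 3.45 [-10.583   0.038   3.443] [1.178 0.287 1.755]
11.91 -12.0 3.35 [-12.099   0.015   3.443] [1.153 0.536 1.994]
12.16 -13.5 3.27 [-13.577  -0.006   3.426] [ 2.573 -1.033  1.799]
12.41 -15.0 3.18 [-15.049   0.048   3.389] [1.921 0.676 4.759]
12.66 -15.8 3.32 [-15.81    0.009   3.412] [ 2.598 -0.01   4.681]
12.91 -16.6 3.45 [-16.658  -0.013   3.424] [ 3.723 -0.444  4.853]
13.16 -17.4 3.60 [-17.525  -0.023   3.426] [ 1.941 -0.391  2.565]
13.41 -18.2 3.57 [-18.308  -0.      3.468] [1.452 0.394 1.881]
13.66 -19.0 3.48 [-19.069   0.012   3.462] [2.03  0.79  2.499]
13.91 -19.8 3.44 [-19.852   0.032   3.442] [ 2.163 -0.718  2.536]
14.16 -20.6 3.40 [-20.127   0.015   3.461] [ 7.018 -0.229  4.591]
14.41 -21.4 3.53 [-20.284   0.048   3.529] [10.655  0.041  6.25 ]
stop
```

It hit a hard stop after 20.2 mm at constant depth, which matches the 20 mm slot. I'll relax, release, retreat along the face normal, and look.

Run:
```python
from h import *
go(-20.7,0,3.45,20);s,k,f=st();print(k,f-np.load("F0.npy"))
bot.move_gripper(76);s,k,f=st();print(k,s["width"],f)
go(-20.7,0,3.45+75,120)
p=tool(PM,pan(-20.7,0,78))[0]
bot.line_to(p+[0,-120,120],250);bot.pause(.2)
s,k,f=st();print(s["t"],f,s["tcp_pos"])
T=bot.camera("top");C=bot.camera("scene");out=[]
k=6
for n,im,(x,y) in(("top",T,(175,195)),("scene",C,(335,205))):
    out.append(cv2.resize(np.ascontiguousarray(im[y:y+110,x:x+130,::-1]),(400,338),interpolation=cv2.INTER_CUBIC))
cv2.imwrite("pics/end.png",np.hstack(out));cv2.imwrite("pics/t2.png",T[:,:,::-1]);cv2.imwrite("pics/s2.png",C[:,:,::-1])
```

```text
[-20.234   0.01    3.496] [ 7.645 -0.917  5.212]
[-20.828   0.025   3.4  ] 76.03842506319968 [ 0.319 -0.615 -0.388]
17.0083 [ 0.813 -0.051  0.362] [571.499  36.988 279.574]
```

View pics/end.png

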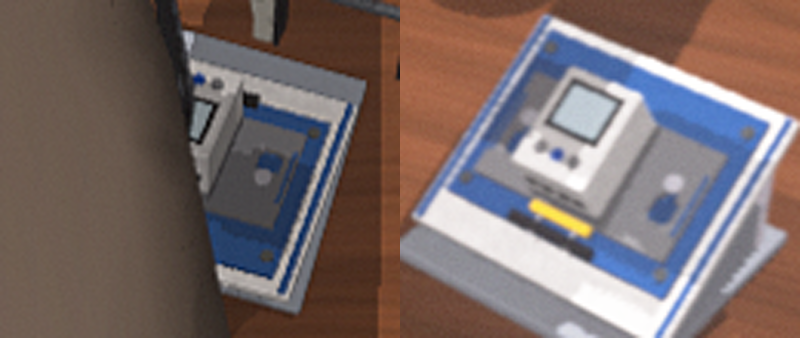

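The stud heads now sit at the slot ends, with the large keyhole ends below them and the bar pushed toward its mount. I'll measure the bar travel before handing in.

Run:
```python
from h import *
def yel(im):
    p=cv2.cvtColor(im[255:300,360:415],cv2.COLOR_BGR2HSV);m=(abs(p[:,:,0].astype(int)-25)<8)&(p[:,:,1]>130)&(p[:,:,2]>100)
    v,u=np.nonzero(m);return np.array([u.mean()+360,v.mean()+255]),m.sum()
a,b=[yel(cv2.imread(f"pics/s{i}.png")) for i in(0,2)] if 0 else (yel(cv2.imread("pics/scene0.png")),yel(cv2.imread("pics/s2.png")))
g=lambda e:proj("scene",PO+PM@[D-49-e,0,5])[0]
print(a,b,b[0]-a[0],"expected 8mm:",g(8)-g(0), "6mm:",g(6)-g(0))
```

```text
(array([388.887, 272.887]), np.int64(62)) (array([386.849, 275.562]), np.int64(73)) [-2.038  2.675] expected 8mm: [-1.884  3.001] 6mm: [-1.413  2.25 ]
```

```bash
python3 -c "
from plant import bot
print(bot.close_job())"
```

```text
the job is handed in; nothing more can be done
None
```

The white hub is on both studs, screen end uppermost, slid 20 mm down to its stop with the spring bar pushed in about 8 mm (measured from the camera image); I released it and handed the job in at about 17 s.

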